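# Reset the air feed valve of the microscope table

### The job

Reset the air feed of the microscope's vibration table: turn the station's handwheel clockwise until the valve is fully closed against its stop, then back it off exactly two full turns anticlockwise. Finish still gripping the wheel's revolving handle, with the wheel at rest at that setting, and do not let go; leave the ball valve's lever and everything else on the bench as it is.

Things in the scene. Friction and masses are not known exactly. Their poses are not given: they have to be found in the camera images.
- wheel (a joint): opening of the globe valve, rad: the turning angle of its handwheel. 0 = closed, against the valve's solid stop; it grows as the wheel is turned anticlockwise (seen from above), which opens the valve, up to 31.4 (five turns). One full turn is 6.283. At the start the valve is between 0.3 and 1.3 turns open. The wheel turns about a vertical axis with a steady packing friction of 0.2 N m (about 3.5 N at the handle) and stays where it is left; it does not rise.
- wheel_centre (a point): centre of the handwheel: on its vertical axis, in the mid-plane of its rim, 183 mm above the bench. The wheel is plain cast aluminium, 136 mm in outer diameter, rim 15 mm thick, three spokes, on top of the brass globe valve in the middle of the air station. The rim reaches 191 mm above the bench, the hub nut 201 mm; only the handle and the stem stand higher.
- handle_mid (a point): centre (half-way up) of the handwheel's revolving handle: a black upright round grip standing on the rim 60 mm from the wheel's axis, 68 mm long (from 193 to 261 mm above the bench, its centre at 227 mm), 25 mm thick over its middle 44 mm, tapered at the ends. It spins freely on its own upright spindle, so that a gripper that holds it from above can carry it round the wheel without turning itself.
- stem_top (a point): top of the steel stem, 12 mm thick, that comes up through the wheel's hub as the valve opens: 203 mm above the bench when closed and 4 mm higher for each turn open. It does not turn.
- station: the air station: aluminium base plate 130 x 485 x 10 mm lying on the bench, fixed; origin under the valve, on the bench; x to its back, y along the pipe (pipe centre 80 mm above the bench), z up. Along +y from the valve: a filter regulator with a ribbed black knob (125 mm away, top 144 mm high), the ball valve (195 mm). Along -y: a round pressure gauge (108 mm away, top 157 mm high).
- ball_lever (a joint): short lever of the ball valve at the +y end of the station, rad; 0 (start) = lying along the pipe; leave it so.
- tape_roll: bystander: roll of white thread-seal tape lying flat, 56 mm across, 19 mm high; origin at the centre of its underside; leave it alone
- wrench: bystander: plain steel wrench lying flat; origin at the centre of its underside; leave it alone
- leak_bottle: bystander: white plastic bottle, 52 mm across, 130 mm high; origin at the centre of its underside; leave it alone
- amber_bottle: bystander: brown glass bottle, 60 mm across, 115 mm high; origin at the centre of its underside; leave it alone
- slide_box: bystander: flat grey and white box for glass slides, 85 x 100 x 35 mm; origin at the centre of its underside; leave it alone
- tube_rack: bystander: white rack full of capped tubes, 100 x 210 mm, 113 mm high; origin at the centre of its underside; leave it alone
- pipette_jar: bystander: glass jar bristling with plastic transfer pipettes, 74 mm across, about 165 mm high; origin at the centre of its underside; leave it alone

How it is judged:
By the outcome, as a careful person would: the job done as asked, in the order asked, and still so for the second after the job is handed in, while the arm keeps its last pose, push and grip.
It also fails if it takes over 61 s, if anything falls off the work surface, if the arm or the gripper's body presses on something with over 40 N, if the wrist force passes 120 N, or if a joint passes its speed limit or range.

### The arm

A 6-joint arm with a two-finger parallel gripper is mounted at the origin on the work surface. World frame = base frame: x ahead of the robot, y to its left, z up, the work surface at z = 0. Lengths are in m, angles in degrees, forces in N, time in s.
With the tool pointing down it reaches from about 0.35 to 0.875 m from the base axis. Payload 4.2 kg.
Tool frame: the origin (TCP) lies midway between the tips of the shut fingers; the grasp point (between the pads) lies 19 mm behind it; y points along the fingers, x is the direction in which the jaws open and shut, and the axes are right-handed (so a half turn about y gives the same grasp; the last joint's range is limited). The gripper opens to 87 mm and grips with 3 to 60 N. Pads are 19 mm wide; open, the fingers measure 117 mm over their backs; the gripper's body (75 mm by 190 mm) begins 51 mm behind the grasp point.
Start: joints at [-49.355, 22.042, 0.453, 0, -68.411, -14.817], TCP at [0.272, -0.563, 0.223] pointing down, gripper open.
Joint ranges: [-179.83, 179.83], [-69.29, 118.12], [-61.27, 80.66], [-181.25, 117.63], [-171.15, -9.14], [-177.46, 177.46]. Speed limits (degrees/s): [159.86, 159.86, 180, 180, 180, 180].

### API

Orientations are given as a 3x3 rotation matrix whose columns are the frame's x, y, z axes.
In Python, from station import * gives the robot as it stands.
- The arm moves only by the tool jog_arm, never from a script. Its argument "series" is a list of rows, each a list of 3 entries, a list of its own where there are three numbers: the shift along the tool's x, y, z in m, then the turn, a rotation vector about the tool's x, y, z in degrees, then the finger opening in m, from 0 to 0.087. A call has 1 to 10 rows; each row shifts and turns the commanded pose from where the row before left it, along the tool's axes as they then stand; what a row does not reach is not made up. A row lasts 1/8 s, in which the tool goes at most 62.5 mm and 10.7 degrees, less where a joint would pass 70% of its speed; a pose out of reach is approached as far as the arm can. A call is refused whole if a number of a shift passes 0.0625 or a number of a turn 10.7, either way. A call with a gripper value outside its range is refused whole. The fingers move at their own pace and stop on an object; the grip force is fixed at half the most. Time passes only in rows, so rows that do not move let the fingers close. It gives the time, the measured TCP pose, the force and the opening at its end, in the units of the state.
- sense(): the state, without advancing time (a new reading comes with each control period).
- capture(name): name is "side" or "top" or "wrist"; returns the picture (400x640x3 uint8, red, green, blue); there is no depth.
- camera_info(name): a dict with "fx", "fy", "cx", "cy" (pixels), "rvec" (rotation vector, rad) and "tvec" (3), from world to camera coordinates, as OpenCV has them. Camera axes: x right, y down, z forward; pixel columns grow to the right and rows downward; lengths in m; the calibration is good to about 2 mm. The wrist camera is an equidistant fisheye: a pixel r from the principal point sees the ray r / f radians off the axis. A picture is of the moment at which its call begins: read the wrist's pose just before it. camera_info takes no time and is no camera call; for the wrist camera it gives the pose at the moment of the call.
- finish_job(): hands the job in, once; it reports no verdict.
The state is a dict: "time_s": time; "joints": joint angles; "joint_velocities": joint speeds; "effort": joint torques, N m; "tcp_pos": TCP position; "ee_rot": TCP orientation; "wrist_force": force on the tool from outside, world axes, zero at the start; "moment": the same for the moment, N m; "gripper_width": opening from 0.0 (shut) to 1.0 (fully open).
Only numpy, scipy, OpenCV 4.12 (cv2) and the standard library are available. Lean on these libraries where they do the work, as an engineer would, in place of code of your own. Each camera call takes 0.05 s, during which the arm holds its last target. There are 200 camera calls.

## Working session

There is one attempt and no reset: what is moved stays moved. The work goes in short steps, Python scripts to look and compute and a tool call to move; the robot and the scene stay as the last step left them, time stands still between calls to the robot, and variables do not carry over. Pictures are saved under pics/ and viewed, about 8 in all and at most 12, crops included, and the job is handed in when it is done.

Besides the shell and the picture viewer there is one more tool, called after "Emit:" as name(argument=value, ...), one argument or row to a line, values as JSON. jog_arm: Moves the arm, as the interface text tells. Its arguments: {"type":"object","properties":{"series":{"type":"array","items":{"type":"array"}}},"required":["series"]}

```bash
mkdir -p pics; ls; python3 - <<'E'
from station import *
import cv2,numpy as np
for n in("side","top"):
    cv2.imwrite(f"pics/{n}0.png",capture(n)[:,:,::-1]); print(camera_info(n))
s=sense();print(s)
E
```

```text
pics
{'fx': 393.824513437618, 'fy': 393.824513437618, 'cx': 320.20181193371974, 'cy': 198.45235868066996, 'rvec': array([ 2.12188249, -0.30252768,  0.19903869]), 'tvec': array([-0.54011609,  0.22828088,  1.21891224])}
{'fx': 402.2927174384558, 'fy': 402.2927174384558, 'cx': 321.58894735786674, 'cy': 195.40074421444606, 'rvec': array([ 2.04733253, -2.16682093,  0.22460641]), 'tvec': array([0.04217374, 0.61225203, 1.20492604])}
{'time_s': 0.1, 'joints': array([-4.93557055e+01,  2.20862432e+01,  3.88355791e-01, -2.21902520e-02,
       -6.84114948e+01, -1.48169045e+01]), 'joint_velocities': array([-0.01193541, -0.06175925,  0.15200823,  0.13881216, -0.01098686,
       -0.00219612]), 'effort': array([-4.16900393e-04, -3.91689563e+01,  1.87934750e+01,  4.23191160e+00,
        1.34643976e-02, -7.84946815e-05]), 'tcp_pos': array([ 0.27206535, -0.56209091,  0.22158338]), 'ee_rot': array([[-4.35531923e-01, -9.70231914e-04, -9.00172763e-01],
       [ 9.00171200e-01,  1.68309950e-03, -4.35532981e-01],
       [ 1.93764832e-03, -9.99998113e-01,  1.40331264e-04]]), 'wrist_force': array([ 0.22015739, -0.25830027, -0.41343655]), 'moment': array([-0.03135221,  0.032264  ,  0.03598144]), 'gripper_width': 0.9962853006016574}
```

View pics/top0.png

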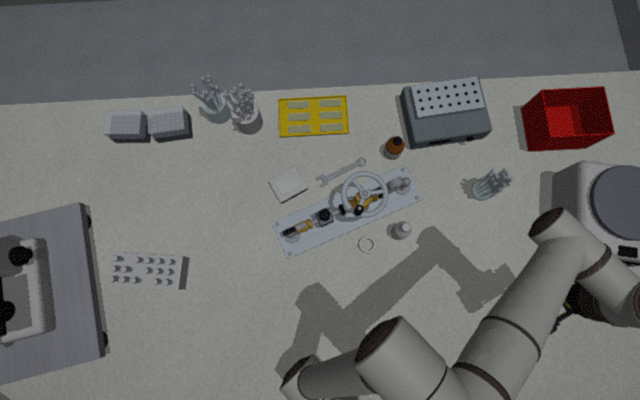

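View pics/side0.png

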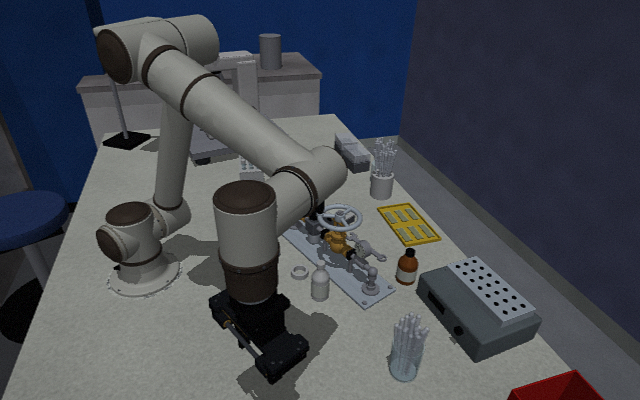

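```bash
python3 - <<'E'
import cv2,numpy as np
a=cv2.imread("pics/top0.png")[160:260,265:425];b=cv2.imread("pics/side0.png")[190:310,280:400]
a=cv2.resize(a,(800,500),interpolation=cv2.INTER_CUBIC)
cv2.imwrite("pics/c0.png",a)
cv2.imwrite("pics/c1.png",cv2.resize(b,(600,600),interpolation=cv2.INTER_CUBIC))
E
```

```text
(no output)
```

View pics/c0.png

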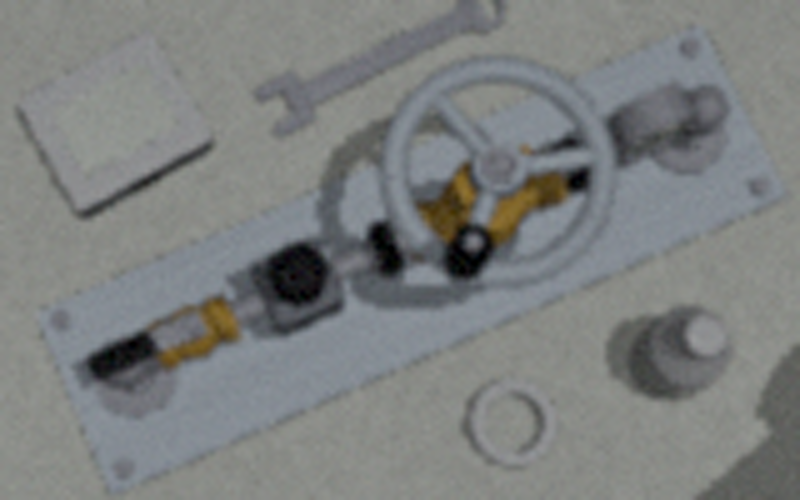

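View pics/c1.png

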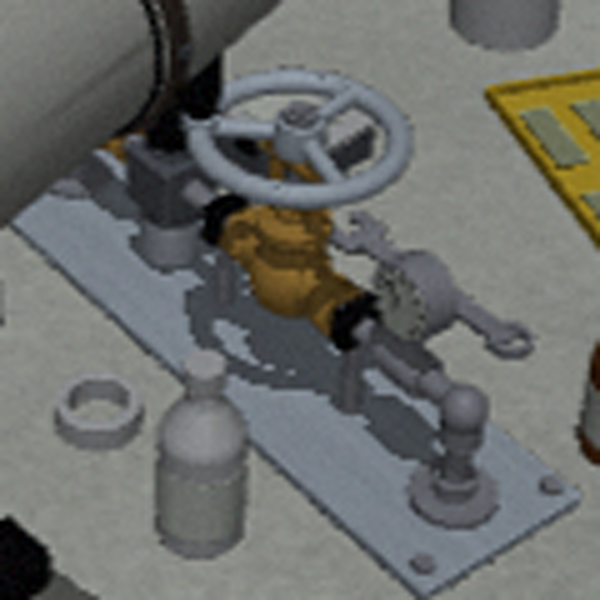

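```bash
cat > h.py <<'E'
from station import *
import cv2,numpy as np
def ray_z(n,uv,z,ci=None):
    c=ci or camera_info(n);R=cv2.Rodrigues(np.array(c["rvec"]))[0];t=np.array(c["tvec"])
    x=(uv[0]-c["cx"])/c["fx"];y=(uv[1]-c["cy"])/c["fy"]
    if n=="wrist":
        r=np.hypot(x,y);k=np.sin(r)/r if r>0 else 1;d=np.array([x*k,y*k,np.cos(r)])
    else: d=np.array([x,y,1])
    o=-R.T@t;d=R.T@d
    return o+d*(z-o[2])/d[2]
def proj(n,P,c=None):
    c=c or camera_info(n);R=cv2.Rodrigues(np.array(c["rvec"]))[0];p=R@np.array(P)+c["tvec"]
    if n=="wrist":
        th=np.arctan2(np.hypot(p[0],p[1]),p[2]);k=th/np.hypot(p[0],p[1]);return np.array([c["cx"]+c["fx"]*p[0]*k,c["cy"]+c["fy"]*p[1]*k])
    return np.array([c["cx"]+c["fx"]*p[0]/p[2],c["cy"]+c["fy"]*p[1]/p[2]])
E
python3 - <<'E'
from h import *
np.set_printoptions(precision=4,suppress=True)
f=lambda u,v:(265+(u+.5)/5-.5,160+(v+.5)/5-.5)
g=lambda u,v:(280+(u+.5)/5-.5,190+(v+.5)/5-.5)
c=ray_z("top",f(499,172),.183);print("wheel top",c)
print("wheel side",ray_z("side",g(300,137),.183))
for p in [(383,172),(615,172),(499,57),(499,288)]:print(np.linalg.norm((ray_z("top",f(*p),.185)-c)[:2]))
print("handle",ray_z("top",f(476,242),.261),ray_z("top",f(468,252),.24))
b=[ray_z("top",f(*p),.01) for p in [(40,312),(110,492),(790,200),(695,28)]];print(np.array(b),np.mean(b,0))
for i in range(4):print(np.linalg.norm(b[i]-b[i-1]))
E
```

```text
wheel top [ 0.5853 -0.1145  0.183 ]
wheel side [ 0.5845 -0.1192  0.183 ]
0.06642647840305604
0.06596378955357739
0.06766812247947149
0.06746038264089979
handle [ 0.5315 -0.0906  0.261 ] [ 0.53  -0.088  0.24 ]
[[ 0.5464  0.1714  0.01  ]
 [ 0.4279  0.1302  0.01  ]
 [ 0.5926 -0.3235  0.01  ]
 [ 0.7133 -0.2729  0.01  ]] [ 0.5701 -0.0737  0.01  ]
0.4746482537208528
0.12553016070513115
0.48270704475724013
0.13093862548546947
```

Emit:
jog_arm(
  series=[
    [[0, -0.03, 0], [0, 0, 0], 0.05],
    [[0, -0.05, 0], [0, 0, 0], 0.05],
  ],
)

```text
time_s: 0.35
tcp_pos: [0.2717, -0.5615, 0.3007]
ee_rot: [[-0.436, -0.004, -0.9], [0.9, 0.005, -0.436], [0.006, -1.0, 0.001]]
wrist_force: [0.2, -0.9, 0.6]
gripper_width: 0.847
```

Emit:
jog_arm(
  series=[
    [[0.0157, 0, -0.022], [0, 0, 0], 0.05],
    [[0.0282, 0, -0.0395], [0, 0, 0], 0.05],
    [[0.0344, 0, -0.0483], [0, 0, 0], 0.05],
    [[0.0344, 0, -0.0483], [0, 0, 0], 0.05],
    [[0.0344, 0, -0.0483], [0, 0, 0], 0.05],
    [[0.0344, 0, -0.0483], [0, 0, 0], 0.05],
    [[0.0344, 0, -0.0483], [0, 0, 0], 0.05],
    [[0.0344, 0, -0.0483], [0, 0, 0], 0.05],
    [[0.0344, 0, -0.0483], [0, 0, 0], 0.05],
    [[0.0282, 0, -0.0395], [0, 0, 0], 0.05],
  ],
)

```text
time_s: 1.6
tcp_pos: [0.5317, -0.0874, 0.3022]
ee_rot: [[-0.437, -0.001, -0.9], [0.9, 0.0, -0.437], [0.0, -1.0, 0.001]]
wrist_force: [0.0, -0.0, 0.1]
gripper_width: 0.574
```

```bash
python3 - <<'E'
from h import *
np.set_printoptions(precision=4,suppress=True)
s=sense();c=camera_info("wrist");im=capture("wrist");import json
print(s["time_s"],s["tcp_pos"],s["ee_rot"],s["wrist_force"],s["gripper_width"])
print(c, proj("wrist",[.531,-.089,.261],c),proj("wrist",[.585,-.116,.208],c))
cv2.imwrite("pics/w1.png",im[:,:,::-1])
import pickle;pickle.dump(c,open("w1.pkl","wb"))
E
```

```text
1.6 [ 0.5317 -0.0874  0.3022] [[-0.4367 -0.0007 -0.8996]
 [ 0.8996  0.0002 -0.4367]
 [ 0.0004 -1.      0.0006]] [ 0.0121 -0.025   0.1086] 0.5740924729517055
{'fx': 309.70691628693146, 'fy': 309.70691628693146, 'cx': 322.05807915762364, 'cy': 206.7080636852433, 'rvec': array([-1.5715, -2.5114, -0.3721]), 'tvec': array([ 0.3114, -0.4786,  0.3385])} [320.8993 230.9276] [268.5339 247.0821]
```

View pics/w1.png

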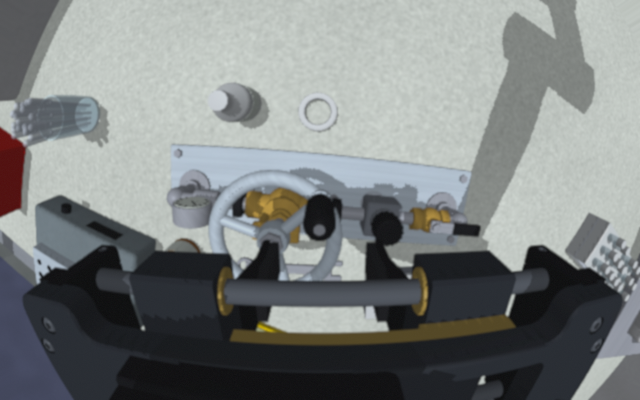

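Emit:
jog_arm(
  series=[
    [[0, 0.03, 0], [0, 0, 0], 0.05],
    [[0, 0.03, 0], [0, 0, 0], 0.05],
    [[0, 0.02, 0], [0, 0, 0], 0.05],
    [[0, 0.008, 0], [0, 0, 0], 0.05],
  ],
)

```text
time_s: 2.15
tcp_pos: [0.5303, -0.0896, 0.2129]
ee_rot: [[-0.436, -0.003, -0.9], [0.9, -0.0, -0.436], [0.001, -1.0, 0.003]]
wrist_force: [-0.1, 0.4, 0.2]
gripper_width: 0.573
```

Emit:
jog_arm(
  series=[
    [[0, 0, 0], [0, 0, 0], 0.0],
    [[0, 0, 0], [0, 0, 0], 0.0],
    [[0, 0, 0], [0, 0, 0], 0.0],
    [[0, 0, 0], [0, 0, 0], 0.0],
    [[0, 0, 0], [0, 0, 0], 0.0],
  ],
)

```text
time_s: 2.78
tcp_pos: [0.5318, -0.0898, 0.2154]
ee_rot: [[-0.436, 0.002, -0.9], [0.9, -0.0, -0.436], [-0.001, -1.0, -0.001]]
wrist_force: [0.6, 0.0, 2.0]
gripper_width: 0.278
```

```bash
python3 - <<'E'
from h import *
np.set_printoptions(precision=4,suppress=True)
s=sense();c=camera_info("wrist");im=capture("wrist")
print(s["time_s"],s["tcp_pos"],s["ee_rot"],s["wrist_force"],s["moment"],s["gripper_width"]*87)
print(proj("wrist",[.585,-.116,.208],c))
cv2.imwrite("pics/w2.png",cv2.resize(im[120:330,170:470,::-1],(800,560),interpolation=cv2.INTER_CUBIC))
E
```

```text
2.775 [ 0.5318 -0.0898  0.2154] [[-0.4358  0.0018 -0.9   ]
 [ 0.9    -0.0004 -0.4358]
 [-0.0011 -1.     -0.0015]] [0.5993 0.0121 1.9983] [-0.2617 -0.1156 -0.0482] 24.20525621771239
[251.7471 301.7873]
```

View pics/w2.png

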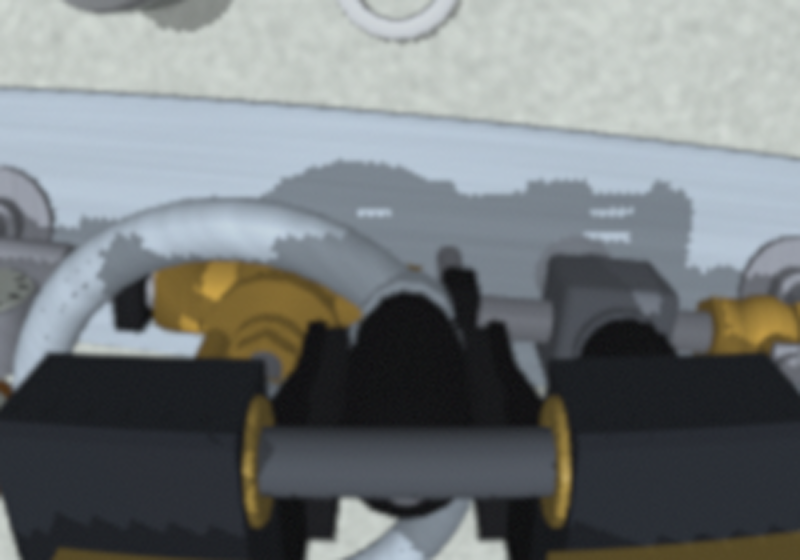

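```bash
cat > arc.py <<'E'
import sys
from h import *
# arc.py cx cy r step n [n2...]: rows from the present TCP round the centre
cx,cy,r,step=map(float,sys.argv[1:5])
s=sense();p=s["tcp_pos"][:2];C=np.array([cx,cy]);R=s["ee_rot"]
X=R[:2,0]/np.linalg.norm(R[:2,0]);Z=np.array([X[1]*-1,X[0]]);Z=R[:2,2]/np.linalg.norm(R[:2,2])
a=np.degrees(np.arctan2(*(p-C)[::-1]));print("t",s["time_s"],"ang",a.round(2),"r",np.linalg.norm(p-C).round(4),"p",s["tcp_pos"].round(4),"F",s["wrist_force"].round(1),"w",(s["gripper_width"]*87).round(1))
q=np.zeros(2);o=p
for i in range(1,int(sys.argv[5])+1):
    t=np.radians(a+step*i);T=C+r*np.array([np.cos(t),np.sin(t)])-p
    T=np.array([T@X,T@Z]);d=np.round(T-q,4);q=q+d
    print("%.1f: %.4f %.4f"%(np.degrees(t),*d))
E
python3 arc.py .585 -.116 .06 -10 10
```

```text
Traceback (most recent call last):
  File "arc.py", line 7, in <module>
    a=np.degrees(np.arctan2(*(p-C)[::-1]));print("t",s["time_s"],"ang",a.round(2),"r",np.linalg.norm(p-C).round(4),"p",s["tcp_pos"].round(4),"F",s["wrist_force"].round(1),"w",(s["gripper_width"]*87).round(1))
                                                                                                                                                                               ^^^^^^^^^^^^^^^^^^^^^^^^^^^^^
AttributeError: 'float' object has no attribute 'round'
```

```bash
sed -i 's/(s\["gripper_width"\]\*87).round(1)/round(s["gripper_width"]*87,1)/; s/Z=np.array(\[X\[1\]\*-1,X\[0\]\]);//' arc.py
python3 arc.py .585 -.116 .06 -10 10
```

```text
t 2.825 ang 153.79 r 0.0593 p [ 0.5318 -0.0898  0.2154] F [ 0.7 -1.9  3.2] w 24.1
143.8: 0.0062 -0.0084
133.8: 0.0041 -0.0096
123.8: 0.0024 -0.0102
113.8: 0.0005 -0.0104
103.8: -0.0013 -0.0104
93.8: -0.0031 -0.0100
83.8: -0.0047 -0.0093
73.8: -0.0063 -0.0084
63.8: -0.0077 -0.0071
53.8: -0.0087 -0.0057
```

Emit:
jog_arm(
  series=[
    [[0.0062, 0, -0.0084], [0, 0, 0], 0],
    [[0.0041, 0, -0.0096], [0, 0, 0], 0],
    [[0.0024, 0, -0.0102], [0, 0, 0], 0],
    [[0.0005, 0, -0.0104], [0, 0, 0], 0],
    [[-0.0013, 0, -0.0104], [0, 0, 0], 0],
  ],
)

```text
time_s: 3.45
tcp_pos: [0.5698, -0.0569, 0.2153]
ee_rot: [[-0.436, -0.002, -0.9], [0.9, 0.0, -0.436], [0.001, -1.0, 0.001]]
wrist_force: [-3.1, -1.3, 7.3]
gripper_width: 0.272
```

```bash
python3 arc.py .585 -.116 .06 -10 5
```

```text
t 3.45 ang 104.41 r 0.061 p [ 0.5698 -0.0569  0.2153] F [-3.1 -1.3  7.3] w 23.6
94.4: -0.0040 -0.0098
84.4: -0.0046 -0.0094
74.4: -0.0062 -0.0084
64.4: -0.0076 -0.0072
54.4: -0.0087 -0.0058
```

Emit:
jog_arm(
  series=[
    [[-0.0034, 0, -0.01], [0, 0, 0], 0],
    [[-0.0047, 0, -0.0093], [0, 0, 0], 0],
    [[-0.0063, 0, -0.0084], [0, 0, 0], 0],
    [[-0.0077, 0, -0.0071], [0, 0, 0], 0],
    [[-0.0087, 0, -0.0057], [0, 0, 0], 0],
  ],
)

```text
time_s: 4.08
tcp_pos: [0.6208, -0.0654, 0.2153]
ee_rot: [[-0.437, 0.001, -0.9], [0.9, 0.003, -0.437], [0.002, -1.0, -0.002]]
wrist_force: [-2.4, 3.1, 6.1]
gripper_width: 0.279
```

```bash
python3 arc.py .585 -.116 .06 -5 12
```

```text
t 4.075 ang 54.72 r 0.062 p [ 0.6208 -0.0654  0.2153] F [-2.4  3.1  6.1] w 24.3
49.7: -0.0056 -0.0006
44.7: -0.0049 -0.0019
39.7: -0.0050 -0.0015
34.7: -0.0052 -0.0010
29.7: -0.0052 -0.0006
24.7: -0.0052 -0.0001
19.7: -0.0052 0.0003
14.7: -0.0052 0.0008
9.7: -0.0051 0.0013
4.7: -0.0049 0.0016
-0.3: -0.0048 0.0021
-5.3: -0.0046 0.0026
```

```bash
python3 arc.py .5863 -.1145 .06 -5 72|paste - - - -
```

```text
t 4.075 ang 54.91 r 0.06 p [ 0.6208 -0.0654  0.2153] F [-2.4  3.1  6.1] w 24.3	49.9: -0.0047 -0.0023	44.9: -0.0048 -0.0020	39.9: -0.0051 -0.0015
34.9: -0.0051 -0.0010	29.9: -0.0052 -0.0006	24.9: -0.0052 -0.0001	19.9: -0.0053 0.0003
14.9: -0.0051 0.0008	9.9: -0.0051 0.0012	4.9: -0.0050 0.0016	-0.1: -0.0048 0.0021
-5.1: -0.0046 0.0025	-10.1: -0.0043 0.0029	-15.1: -0.0041 0.0033	-20.1: -0.0038 0.0036
-25.1: -0.0035 0.0039	-30.1: -0.0031 0.0042	-35.1: -0.0028 0.0045	-40.1: -0.0023 0.0047
-45.1: -0.0019 0.0048	-50.1: -0.0015 0.0050	-55.1: -0.0010 0.0052	-60.1: -0.0006 0.0052
-65.1: -0.0002 0.0052	-70.1: 0.0003 0.0052	-75.1: 0.0008 0.0052	-80.1: 0.0012 0.0051
-85.1: 0.0017 0.0050	-90.1: 0.0021 0.0048	-95.1: 0.0025 0.0046	-100.1: 0.0029 0.0043
-105.1: 0.0032 0.0041	-110.1: 0.0036 0.0038	-115.1: 0.0040 0.0035	-120.1: 0.0042 0.0031
-125.1: 0.0044 0.0027	-130.1: 0.0047 0.0024	-135.1: 0.0049 0.0019	-140.1: 0.0050 0.0015
-145.1: 0.0051 0.0010	-150.1: 0.0052 0.0006	-155.1: 0.0053 0.0002	-160.1: 0.0052 -0.0004
-165.1: 0.0052 -0.0007	-170.1: 0.0051 -0.0013	-175.1: 0.0049 -0.0016	-180.1: 0.0048 -0.0021
-185.1: 0.0046 -0.0025	-190.1: 0.0044 -0.0029	-195.1: 0.0041 -0.0033	-200.1: 0.0038 -0.0036
-205.1: 0.0034 -0.0039	-210.1: 0.0032 -0.0042	-215.1: 0.0027 -0.0044	-220.1: 0.0023 -0.0047
-225.1: 0.0019 -0.0049	-230.1: 0.0015 -0.0050	-235.1: 0.0011 -0.0051	-240.1: 0.0006 -0.0053
-245.1: 0.0001 -0.0052	-250.1: -0.0003 -0.0052	-255.1: -0.0008 -0.0052	-260.1: -0.0012 -0.0051
-265.1: -0.0017 -0.0049	-270.1: -0.0021 -0.0048	-275.1: -0.0025 -0.0046	-280.1: -0.0028 -0.0044
-285.1: -0.0033 -0.0041	-290.1: -0.0036 -0.0038	-295.1: -0.0039 -0.0035	-300.1: -0.0042 -0.0031
-305.1: -0.0045 -0.0027
```

Emit:
jog_arm(
  series=[
    [[-0.0037, 0, -0.004], [0, 0, 0], 0],
    [[-0.0048, 0, -0.002], [0, 0, 0], 0],
    [[-0.0051, 0, -0.0015], [0, 0, 0], 0],
    [[-0.0051, 0, -0.001], [0, 0, 0], 0],
    [[-0.0052, 0, -0.0006], [0, 0, 0], 0],
  ],
)

```text
time_s: 4.7
tcp_pos: [0.6381, -0.084, 0.2153]
ee_rot: [[-0.436, -0.002, -0.9], [0.9, 0.001, -0.436], [0.002, -1.0, 0.001]]
wrist_force: [-4.0, 1.2, 7.5]
gripper_width: 0.278
```

Emit:
jog_arm(
  series=[
    [[-0.0052, 0, -0.0001], [0, 0, 0], 0],
    [[-0.0053, 0, 0.0003], [0, 0, 0], 0],
    [[-0.0051, 0, 0.0008], [0, 0, 0], 0],
    [[-0.0051, 0, 0.0012], [0, 0, 0], 0],
    [[-0.005, 0, 0.0016], [0, 0, 0], 0],
  ],
)

```text
time_s: 5.32
tcp_pos: [0.6427, -0.0946, 0.215]
ee_rot: [[-0.44, -0.008, -0.898], [0.898, 0.023, -0.44], [0.024, -1.0, -0.003]]
wrist_force: [-19.8, 51.5, 22.0]
gripper_width: 0.284
```

Emit:
jog_arm(
  series=[
    [[0.0055, 0, -0.0006], [0, 0, 0], 0],
    [[0.0054, 0, -0.0006], [0, 0, 0], 0],
    [[0, 0, 0], [0, 0, 0], 0],
    [[0, 0, 0], [0, 0, 0], 0],
  ],
)

```text
time_s: 5.82
tcp_pos: [0.6424, -0.0937, 0.2151]
ee_rot: [[-0.438, -0.0, -0.899], [0.899, 0.008, -0.438], [0.007, -1.0, -0.003]]
wrist_force: [-4.6, 13.4, 9.5]
gripper_width: 0.277
```

```bash
python3 - <<'E'
from h import *
s=sense();c=camera_info("wrist");im=capture("wrist")
cv2.imwrite("pics/w3.png",im[:,:,::-1])
top=capture("top");cv2.imwrite("pics/top_stop.png",top[:,:,::-1])
for k in("time_s","tcp_pos","ee_rot","wrist_force","moment","gripper_width"):print(k,np.round(s[k],4))
E
python3 arc.py .5863 -.1145 .06 10 0
```

```text
time_s 5.825
tcp_pos [ 0.6424 -0.0937  0.2151]
ee_rot [[-4.379e-01 -4.000e-04 -8.990e-01]
 [ 8.990e-01  7.600e-03 -4.379e-01]
 [ 7.000e-03 -1.000e+00 -3.000e-03]]
wrist_force [-4.5679 13.4289  9.5137]
moment [4.1977 1.5269 0.031 ]
gripper_width 0.2765
t 5.925 ang 20.28 r 0.0598 p [ 0.6424 -0.0938  0.2151] F [-5.3 14.   8.3] w 24.4
```

```bash
python3 - <<'E'
import numpy as np
X=np.array([-.4362,.8999]);Z=np.array([-.8999,-.4362]);C=np.zeros(2)
P=lambda a:.06*np.array([np.cos(np.radians(a)),np.sin(np.radians(a))])
q=P(15.4)
f=lambda d:[round(d@X,4),0,round(d@Z,4)]
print(f(P(20.4)-q))
e=np.zeros(2);p0=P(20.4)
for k in range(4):
    rows=[]
    for i in range(9):
        T=P(20.4+10*(9*k+i+1))-p0;T=np.array([T@X,T@Z]);d=np.round(T-e,4);e=e+d
        rows.append("[[%g, 0, %g], [0, 0, 0], 0]"%tuple(d))
    print(20.4+90*(k+1),"["+", ".join(rows)+"]")
E
```

```text
[np.float64(0.0052), 0, np.float64(-0.0007)]
110.4 [[[0.0105, 0, -0.0001], [0, 0, 0], 0], [[0.0103, 0, 0.0017], [0, 0, 0], 0], [[0.0098, 0, 0.0035], [0, 0, 0], 0], [[0.0091, 0, 0.0052], [0, 0, 0], 0], [[0.0081, 0, 0.0067], [0, 0, 0], 0], [[0.0068, 0, 0.0079], [0, 0, 0], 0], [[0.0053, 0, 0.009], [0, 0, 0], 0], [[0.0036, 0, 0.0098], [0, 0, 0], 0], [[0.0019, 0, 0.0103], [0, 0, 0], 0]]
200.4 [[[0.0001, 0, 0.0105], [0, 0, 0], 0], [[-0.0017, 0, 0.0103], [0, 0, 0], 0], [[-0.0035, 0, 0.0099], [0, 0, 0], 0], [[-0.0052, 0, 0.0091], [0, 0, 0], 0], [[-0.0066, 0, 0.008], [0, 0, 0], 0], [[-0.008, 0, 0.0068], [0, 0, 0], 0], [[-0.009, 0, 0.0053], [0, 0, 0], 0], [[-0.0098, 0, 0.0037], [0, 0, 0], 0], [[-0.0103, 0, 0.0019], [0, 0, 0], 0]]
290.4 [[[-0.0104, 0, 0], [0, 0, 0], 0], [[-0.0104, 0, -0.0017], [0, 0, 0], 0], [[-0.0098, 0, -0.0035], [0, 0, 0], 0], [[-0.0091, 0, -0.0051], [0, 0, 0], 0], [[-0.0081, 0, -0.0067], [0, 0, 0], 0], [[-0.0068, 0, -0.008], [0, 0, 0], 0], [[-0.0053, 0, -0.009], [0, 0, 0], 0], [[-0.0036, 0, -0.0098], [0, 0, 0], 0], [[-0.0019, 0, -0.0103], [0, 0, 0], 0]]
380.4 [[[-0.0001, 0, -0.0104], [0, 0, 0], 0], [[0.0017, 0, -0.0103], [0, 0, 0], 0], [[0.0035, 0, -0.0099], [0, 0, 0], 0], [[0.0052, 0, -0.0091], [0, 0, 0], 0], [[0.0066, 0, -0.0081], [0, 0, 0], 0], [[0.008, 0, -0.0067], [0, 0, 0], 0], [[0.009, 0, -0.0053], [0, 0, 0], 0], [[0.0098, 0, -0.0037], [0, 0, 0], 0], [[0.0103, 0, -0.0019], [0, 0, 0], 0]]
```

Emit:
jog_arm(
  series=[
    [[0.0052, 0, -0.0007], [0, 0, 0], 0],
    [[0.0105, 0, -0.0001], [0, 0, 0], 0],
    [[0.0103, 0, 0.0017], [0, 0, 0], 0],
    [[0.0098, 0, 0.0035], [0, 0, 0], 0],
    [[0.0091, 0, 0.0052], [0, 0, 0], 0],
    [[0.0081, 0, 0.0067], [0, 0, 0], 0],
    [[0.0068, 0, 0.0079], [0, 0, 0], 0],
    [[0.0053, 0, 0.009], [0, 0, 0], 0],
    [[0.0036, 0, 0.0098], [0, 0, 0], 0],
    [[0.0019, 0, 0.0103], [0, 0, 0], 0],
  ],
)

```text
time_s: 7.18
tcp_pos: [0.5637, -0.0589, 0.2151]
ee_rot: [[-0.436, 0.002, -0.9], [0.9, 0.0, -0.436], [-0.0, -1.0, -0.002]]
wrist_force: [5.2, -0.7, 2.8]
gripper_width: 0.274
```

```bash
python3 arc.py .5863 -.1145 .06 10 0
```

```text
t 7.175 ang 112.09 r 0.06 p [ 0.5637 -0.0589  0.2151] F [ 5.2 -0.7  2.8] w 23.9
```

Emit:
jog_arm(
  series=[
    [[0.0001, 0, 0.0105], [0, 0, 0], 0],
    [[-0.0017, 0, 0.0103], [0, 0, 0], 0],
    [[-0.0035, 0, 0.0099], [0, 0, 0], 0],
    [[-0.0052, 0, 0.0091], [0, 0, 0], 0],
    [[-0.0066, 0, 0.008], [0, 0, 0], 0],
    [[-0.008, 0, 0.0068], [0, 0, 0], 0],
    [[-0.009, 0, 0.0053], [0, 0, 0], 0],
    [[-0.0098, 0, 0.0037], [0, 0, 0], 0],
    [[-0.0103, 0, 0.0019], [0, 0, 0], 0],
  ],
)

```text
time_s: 8.3
tcp_pos: [0.5297, -0.1352, 0.2151]
ee_rot: [[-0.436, 0.004, -0.9], [0.9, 0.003, -0.436], [0.001, -1.0, -0.005]]
wrist_force: [6.8, 7.6, 5.0]
gripper_width: 0.282
```

```bash
python3 arc.py .5863 -.1145 .06 10 0
```

```text
t 8.3 ang -159.89 r 0.0603 p [ 0.5297 -0.1352  0.2151] F [6.8 7.6 5. ] w 24.5
```

Emit:
jog_arm(
  series=[
    [[-0.0106, 0, -0.0015], [0, 0, 0], 0],
    [[-0.0104, 0, -0.0017], [0, 0, 0], 0],
    [[-0.0098, 0, -0.0035], [0, 0, 0], 0],
    [[-0.0091, 0, -0.0051], [0, 0, 0], 0],
    [[-0.0081, 0, -0.0067], [0, 0, 0], 0],
    [[-0.0068, 0, -0.008], [0, 0, 0], 0],
    [[-0.0053, 0, -0.009], [0, 0, 0], 0],
    [[-0.0036, 0, -0.0098], [0, 0, 0], 0],
    [[-0.0019, 0, -0.0103], [0, 0, 0], 0],
  ],
)

```text
time_s: 9.43
tcp_pos: [0.6038, -0.1719, 0.2151]
ee_rot: [[-0.435, -0.008, -0.9], [0.9, -0.001, -0.435], [0.003, -1.0, 0.007]]
wrist_force: [-3.3, -1.1, 10.1]
gripper_width: 0.279
```

```bash
python3 arc.py .5863 -.1145 .06 10 0
```

```text
t 9.425 ang -73.01 r 0.0601 p [ 0.6038 -0.1719  0.2151] F [-3.3 -1.1 10.1] w 24.3
```

Emit:
jog_arm(
  series=[
    [[-0.0001, 0, -0.0104], [0, 0, 0], 0],
    [[0.0017, 0, -0.0103], [0, 0, 0], 0],
    [[0.0035, 0, -0.0099], [0, 0, 0], 0],
    [[0.0052, 0, -0.0091], [0, 0, 0], 0],
    [[0.0066, 0, -0.0081], [0, 0, 0], 0],
    [[0.008, 0, -0.0067], [0, 0, 0], 0],
    [[0.009, 0, -0.0053], [0, 0, 0], 0],
    [[0.0098, 0, -0.0037], [0, 0, 0], 0],
    [[0.0103, 0, -0.0019], [0, 0, 0], 0],
  ],
)

```text
time_s: 10.55
tcp_pos: [0.6428, -0.0949, 0.2151]
ee_rot: [[-0.435, 0.002, -0.9], [0.9, -0.001, -0.435], [-0.002, -1.0, -0.001]]
wrist_force: [4.4, -3.4, 5.8]
gripper_width: 0.28
```

```bash
python3 arc.py .5863 -.1145 .06 10 0
```

```text
t 10.55 ang 19.12 r 0.0598 p [ 0.6428 -0.0949  0.2151] F [ 4.4 -3.4  5.8] w 24.3
```

Emit:
jog_arm(
  series=[
    [[0.0105, 0, -0.0001], [0, 0, 0], 0],
    [[0.0103, 0, 0.0017], [0, 0, 0], 0],
    [[0.0098, 0, 0.0035], [0, 0, 0], 0],
    [[0.0091, 0, 0.0052], [0, 0, 0], 0],
    [[0.0081, 0, 0.0067], [0, 0, 0], 0],
    [[0.0068, 0, 0.0079], [0, 0, 0], 0],
    [[0.0053, 0, 0.009], [0, 0, 0], 0],
    [[0.0036, 0, 0.0098], [0, 0, 0], 0],
    [[0.0019, 0, 0.0103], [0, 0, 0], 0],
  ],
)

```text
time_s: 11.68
tcp_pos: [0.5651, -0.0584, 0.2151]
ee_rot: [[-0.436, 0.001, -0.9], [0.9, 0.001, -0.436], [0.0, -1.0, -0.001]]
wrist_force: [4.2, -0.4, 6.2]
gripper_width: 0.277
```

Emit:
jog_arm(
  series=[
    [[0.0001, 0, 0.0105], [0, 0, 0], 0],
    [[-0.0017, 0, 0.0103], [0, 0, 0], 0],
    [[-0.0035, 0, 0.0099], [0, 0, 0], 0],
    [[-0.0052, 0, 0.0091], [0, 0, 0], 0],
    [[-0.0066, 0, 0.008], [0, 0, 0], 0],
    [[-0.008, 0, 0.0068], [0, 0, 0], 0],
    [[-0.009, 0, 0.0053], [0, 0, 0], 0],
    [[-0.0098, 0, 0.0037], [0, 0, 0], 0],
    [[-0.0103, 0, 0.0019], [0, 0, 0], 0],
  ],
)

```text
time_s: 12.8
tcp_pos: [0.5297, -0.1351, 0.2151]
ee_rot: [[-0.436, 0.001, -0.9], [0.9, 0.002, -0.436], [0.002, -1.0, -0.001]]
wrist_force: [3.5, 5.6, 6.8]
gripper_width: 0.28
```

```bash
python3 arc.py .5863 -.1145 .06 10 0
```

```text
t 12.8 ang -159.98 r 0.0603 p [ 0.5297 -0.1351  0.2151] F [3.5 5.6 6.8] w 24.3
```

Next the third quadrant, then most of the fourth (stopping about 10° short).

Emit:
jog_arm(
  series=[
    [[-0.0104, 0, 0], [0, 0, 0], 0],
    [[-0.0104, 0, -0.0017], [0, 0, 0], 0],
    [[-0.0098, 0, -0.0035], [0, 0, 0], 0],
    [[-0.0091, 0, -0.0051], [0, 0, 0], 0],
    [[-0.0081, 0, -0.0067], [0, 0, 0], 0],
    [[-0.0068, 0, -0.008], [0, 0, 0], 0],
    [[-0.0053, 0, -0.009], [0, 0, 0], 0],
    [[-0.0036, 0, -0.0098], [0, 0, 0], 0],
    [[-0.0019, 0, -0.0103], [0, 0, 0], 0],
  ],
)

```text
time_s: 13.92
tcp_pos: [0.6038, -0.172, 0.2151]
ee_rot: [[-0.435, -0.008, -0.9], [0.9, -0.001, -0.435], [0.003, -1.0, 0.007]]
wrist_force: [-3.4, -0.2, 9.8]
gripper_width: 0.28
```

Emit:
jog_arm(
  series=[
    [[-0.0001, 0, -0.0104], [0, 0, 0], 0],
    [[0.0017, 0, -0.0103], [0, 0, 0], 0],
    [[0.0035, 0, -0.0099], [0, 0, 0], 0],
    [[0.0052, 0, -0.0091], [0, 0, 0], 0],
    [[0.0066, 0, -0.0081], [0, 0, 0], 0],
    [[0.008, 0, -0.0067], [0, 0, 0], 0],
    [[0.009, 0, -0.0053], [0, 0, 0], 0],
    [[0.0098, 0, -0.0037], [0, 0, 0], 0],
    [[0, 0, 0], [0, 0, 0], 0],
    [[0, 0, 0], [0, 0, 0], 0],
  ],
)

```text
time_s: 15.18
tcp_pos: [0.6452, -0.1039, 0.2151]
ee_rot: [[-0.436, 0.001, -0.9], [0.9, 0.0, -0.436], [0.0, -1.0, -0.001]]
wrist_force: [3.5, 0.6, 6.3]
gripper_width: 0.278
```

```bash
python3 arc.py .5863 -.1145 .06 10 0
```

```text
t 15.175 ang 10.18 r 0.0598 p [ 0.6452 -0.1039  0.2151] F [3.5 0.6 6.3] w 24.2
```

Emit:
jog_arm(
  series=[
    [[0.0054, 0, -0.0012], [0, 0, 0], 0],
    [[0.0055, 0, -0.0008], [0, 0, 0], 0],
    [[0, 0, 0], [0, 0, 0], 0],
    [[0, 0, 0], [0, 0, 0], 0],
  ],
)

```text
time_s: 15.68
tcp_pos: [0.6423, -0.0936, 0.2151]
ee_rot: [[-0.436, 0.001, -0.9], [0.9, 0.0, -0.436], [-0.0, -1.0, -0.001]]
wrist_force: [4.0, 0.3, 6.2]
gripper_width: 0.281
```

```bash
python3 - <<'E'
from h import *
im=capture("wrist");top=capture("top")
cv2.imwrite("pics/w4.png",im[:,:,::-1]);cv2.imwrite("pics/top_end.png",top[:,:,::-1])
w3=cv2.imread("pics/w3.png");a=cv2.resize(np.hstack([w3[180:340,200:360],im[180:340,200:360,::-1]]),(800,400),interpolation=cv2.INTER_CUBIC)
cv2.imwrite("pics/cmp.png",a)
E
python3 arc.py .5863 -.1145 .06 10 0
```

```text
t 15.775 ang 20.47 r 0.0598 p [ 0.6423 -0.0936  0.2151] F [4.1 0.7 6.1] w 23.8
```

View pics/w4.png

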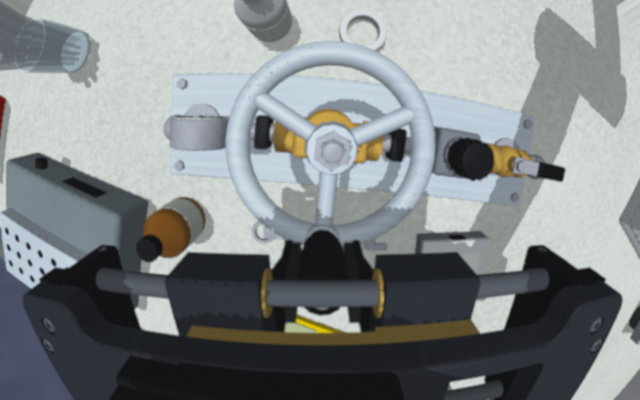

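```bash
python3 - <<'E'
import cv2,numpy as np
a=cv2.imread("pics/w3.png");b=cv2.imread("pics/w4.png")
g=[cv2.cvtColor(x,cv2.COLOR_BGR2GRAY).astype(np.float32) for x in(a,b)]
for n,(u,v) in dict(lspoke=(268,108),rspoke=(395,122),hub=(331,150),dspoke=(326,200),boltL=(183,84),boltR=(515,198),knob=(468,158),tape=(362,32)).items():
    h=14;s=np.s_[v-h:v+h,u-h:u+h]
    W=np.eye(2,3,dtype=np.float32)
    try:
        cc,W=cv2.findTransformECC(g[0][s],g[1][s],W,cv2.MOTION_TRANSLATION,(3,200,1e-5));print(n,W[:,2].round(2),round(cc,3))
    except Exception as e:print(n,"fail")
v=np.vstack([a[30:250,150:550],b[30:250,150:550]]);cv2.imwrite("pics/cmp.png",cv2.resize(v,(545,600)))
E
```

```text
lspoke [0.61 0.51] 0.993
rspoke [0.36 0.24] 0.964
hub fail
dspoke [ 0.09 -1.2 ] 0.962
boltL [1.31 0.55] 0.783
boltR [1.94 0.13] 0.964
knob [ 0.69 -0.11] 0.993
tape [0.87 0.17] 0.973
```

View pics/cmp.png

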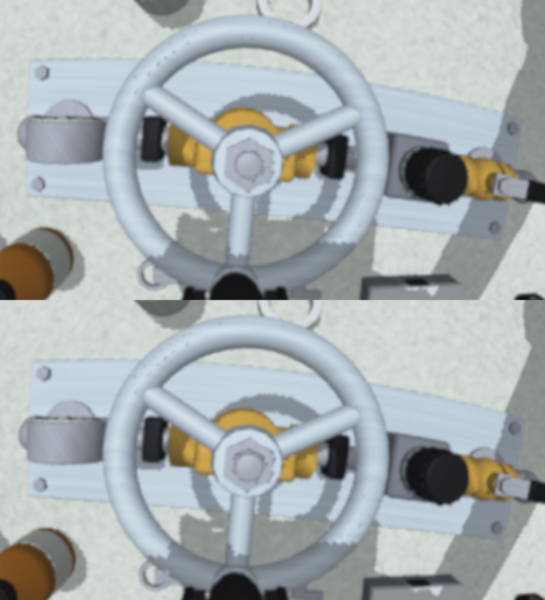

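```bash
python3 - <<'E'
from h import *
s=sense();print(s["time_s"],s["joint_velocities"].round(3),s["wrist_force"].round(1),s["gripper_width"]);print(finish_job())
E
```

```text
15.775 [-0.047 -0.166 -0.039 -0.007 -0.049  0.07 ] [4.1 0.7 6.1] 0.2732848409917036
the job is handed in; nothing more can be done
None
```

I closed the valve against its stop, backed the handwheel off two full anticlockwise turns, and handed the job in at 15.8 s. The gripper is still holding the revolving handle; `finish_job()` gave no verdict.

- **Closing:** I turned the wheel about 0.37 turn clockwise until it hit the stop. The reaction reached about 55 N, most of it along the handle's path, which is below the 120 N wrist limit. I then eased to about 14 N to read the angle. With the push removed, the stop sits at a handle angle of about 20.5–20.6°.
- **Backing off:** after two turns anticlockwise the handle stands at 20.5°. The force along its path is close to zero and the arm is at rest. The gripper opening is about 24 mm, as expected on the 25 mm grip.
- **Camera check:** comparing wrist pictures at the stop and at the end, the wheel's spokes are in the same place to about half a degree. That check was rough: the hub patch failed to match and one base-plate bolt matched weakly.
- **Unexplained reading:** a steady upward force of about 6 N (up to 10 N during the turns) remained on the wrist. I did not find its cause.
- **Bystanders:** the ball valve's lever and the other nearby items look undisturbed where they show in the wrist pictures. I did not check the rest separately, since nothing came near them.

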